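# Open the filter lid of the bench fume extractor

## Task

The fume extractor's filter is due for changing. With the fingertips, press in the snap tab at the end of the dark filter lid and, with the tab in, push the released lid along its guide rails and off its seat, until all of it is out of the rails, the filter is uncovered and the lid lies flat on the bare top of the case. Only press and push: do not lift the lid off, and leave the other things on the bench where they are.

Things in the scene. Friction and masses are not known exactly. Their poses are not given: they have to be found in the camera images.
- extractor: Bench fume extractor, off-white case 340 mm long (its x), 170 wide (y), 110 high, fixed to the bench. Origin: centre of its underside, on the bench; z up. On its -x half the dark filter lid covers the filter well; the +x half is a bare flat top, level with the lid's seat (110 mm up). A duct spigot stands 45 mm out of the +x end. The lid comes off its seat towards +x only.
- rail_end (a point): On the seat level, midway between the +x ends of the two aluminium guide rails, where the bare top (200 mm long) begins. The rails run 125 mm from here towards the case's -x, are 12 mm high, and leave a clear width of 88 mm between them for the fingers; their lips overhang the edges of the lid. The filter well between them is 80 mm wide; the filter is 15 mm below the seat.
- lid: Dark plastic filter lid, about 0.22 kg, loose in the rails (2 mm play). Origin: underside; seated it is at x -70, z 110 mm of the case, axes parallel. Base plate 110 mm wide, 6 thick, x -45 to 60 mm; on it a hood 82 mm wide, x -45 to 52 mm, top 28 mm above the seat; snap tab at its -x end. Lid and tab are out of the rails when the origin is 123 mm from its seated place.
- hood_face (a point): Centre of the lid hood's upright end face, 82 mm wide, from the tab up to 28 mm above the seat, facing the lid's -x. A fingertip standing on the tab pushes the lid by this face, towards +x.
- tab_top (a point): Centre of the top of the snap tab, the lid's -x end: a flat ribbed tongue 36 mm long (lid x -83 to -47 mm), 84 mm wide, top 9 mm above the seat when free. Two ears at its sides stand in pockets of the rails against the ends of the lips and lock the lid until the tab is pressed down.
- snap_tab (a joint): How far the tab is pressed in (straight down, m): 0 free, 0.003 just releases the lid, 0.005 end of travel. A spring returns it: 1.2 N at the start, 4.2 N at the end. Keep it in for the lid's first 12 mm; then the ears run under the rails' lips, which hold it about 3 mm in until 102 mm of lid travel, where it springs up.
- spare_filter: New filter cartridge, cardboard frame 110 x 76 x 30 mm with white pleats, loose on the bench. Origin: centre of the underside. Leave alone.
- magnet: Grey triangular welding magnet, about 75 x 75 x 16 mm, loose, flat on the bench. Origin: underside. Leave alone.
- spray: Spray can, 52 mm across, 150 mm high, loose, upright. Origin: centre of the underside. Leave alone.
- hammer: Hammer about 240 mm long lying on the bench. Origin: underside, about its middle, handle to its -x. Leave alone.
Not all that is in view belongs to the job. There is more than one size of the lid; the job needs the largest.

How it is judged:
On the way, in this order (a step that is already met when the one before it is completed fails the run):
1. the snap tab is pressed in by the fingers with the lid still on its seat (value of joint snap_tab above 0.003 m and distance of lid from where it was at the start of the episode below 0.012 m and contact force between the fingers and lid above 0.5 N), for 0.05 s.
2. the released lid is pushed along the rails, tab held in by their lips (x of lid in the frame of extractor above -0.03 m and value of joint snap_tab above 0.0015 m), for 0.05 s.
At the end, for the whole second after the job is handed in: The whole lid is out of the guide rails (its origin at least 118 mm from its seat along the case's +x), lies flat (tilt under 0.06 rad) at rest on the top of the case (within 5 mm of that height), and the tab has sprung back (under 1.5 mm in) (x of lid in the frame of extractor above 0.048 m and z of lid in the frame of extractor between 0.105 and 0.115 m and angle between lid's own z axis and vertical below 0.06 rad and value of joint snap_tab below 0.0015 m and linear speed of lid below 0.02 m/s); the robot touches nothing.
It fails at once if the lid is lifted (more than 10 mm above its seat) (z of lid in the frame of extractor above 0.12 m).
It fails at once if the lid is tipped up or pushed off the case (angle between lid's own z axis and vertical above 0.3 rad).
It fails at once if one of the other things on the bench is moved (more than 20 mm) (distance of any of spare_filter, magnet, spray, hammer from where it was at the start of the episode above 0.02 m).
It also fails if it takes over 35 s, if anything falls off the work surface, if the arm or the gripper's body presses on something with over 40 N, if the wrist force passes 120 N, or if a joint passes its speed limit or range.

## Robot

A 6-joint arm with a two-finger parallel gripper is mounted at the origin on the work surface. World frame = base frame: x ahead of the robot, y to its left, z up, the work surface at z = 0. Lengths are in m, angles in rad, forces in N, time in s.
With the tool pointing down it reaches from about 0.275 to 0.825 m from the base axis. Payload 5.2 kg.
Tool frame: the origin (TCP) lies on the centre line of the jaws, within the pads' length; the fingertips stand 8 mm ahead of it and the grasp point (between the pads) lies 11 mm behind it (tips_ahead is the distance from the TCP to the fingertips, in m); z points along the fingers, y is the line along which they close (so a half turn about z gives the same grasp; the last joint's range is limited). The gripper opens to 93 mm and grips with 3 to 60 N. Pads are 15 mm wide; open, the fingers measure 128 mm over their backs; the gripper's body (75 mm by 188 mm) begins 65 mm behind the grasp point.
Start: joints at [0.95, 0.259, 1.535, -0, 1.348, -0.203], TCP at [0.223, 0.503, 0.192] pointing down, gripper open.
Joint ranges: [-3.14, 3.14], [-0.91, 2.08], [0.19, 2.58], [-1.22, 4.36], [0.22, 2.71], [-3.12, 3.12]. Speed limits (rad/s): [2.57, 2.57, 3.14, 3.14, 3.14, 3.14].

## Interface

Orientations are given as a 3x3 rotation matrix whose columns are the frame's x, y, z axes.
In Python, from workcell import read_state, read_camera, close_job, tips_ahead gives the robot as it stands.
- The arm moves only by the tool drive_tool, never from a script. Its argument "motion" is a list that holds one entry, the list of rows, each a list of 6 numbers: the shift along the tool's x, y, z normalised to -1 to 1, where 1 is 600 mm, then the turn, a rotation vector about the tool's x, y, z normalised to -1 to 1, where 1 is 120 degrees. In form: [[[x, y, z, rx, ry, rz], ...]]. A call has 1 to 20 rows; each row is the pose to reach, as a shift and turn from the pose commanded when the call began, along the tool's axes at that moment; what a row does not reach only later rows make up. A row lasts 1/10 s, in which the tool goes at most 50 mm and 8.59 degrees, less where a joint would pass 70% of its speed; a pose out of reach is approached as far as the arm can. A call with a number of a shift or a turn outside -1 to 1 is refused whole. A call with a gripper value outside its range is refused whole. "hand" is the opening, from -1 (shut) to 1 (fully open), set as the call begins (left out, the last holds). The fingers move at their own pace and stop on an object; the grip force is fixed at half the most. Time passes only in rows, so rows that repeat a pose let the fingers close. It gives the time, the measured TCP pose, the force, the opening and the grip force at its end, in the units of the state.
- read_state(): the state, without advancing time (a new reading comes with each control period).
- read_camera(name): name is "scene" or "top" or "wrist"; returns a dict with "image" (420x560x3 uint8, red, green, blue), "z_map" (420x560 float32, m along the optical axis (not along the pixel's ray), 0 where there is no reading), "vertical_fov" (degrees; the focal length in pixels is half the picture's height over the tangent of half this angle, whatever the lens; pixels are square), "cx", "cy" (the principal point, pixels), "R" (3x3) and "t" (3): a world point X has camera coordinates R X + t. Camera axes: x right, y down, z forward; pixel columns grow to the right and rows downward; lengths in m; the calibration is good to about 2 mm. A picture is of the moment at which its call begins.
- close_job(): hands the job in; it is judged then, once.
The state is a dict: "time": time; "joints": joint angles; "joint_vel": joint speeds; "effort": joint torques, N m; "tcp_pos": TCP position; "orientation": TCP orientation; "force": force on the tool from outside, world axes, zero at the start; "torque": the same for the moment, N m; "gripper_width": finger opening in m; "finger_force": force on a finger pad.
Only numpy, scipy, OpenCV 4.12 (cv2) and the standard library are available. Lean on these libraries where they do the work, as an engineer would, in place of code of your own. Each camera call takes 0.05 s, during which the arm holds its last target. There are 200 camera calls.

## Working session

There is one attempt and no reset: what is moved stays moved. The work goes in short steps, Python scripts to look and compute and a tool call to move; the robot and the scene stay as the last step left them, time stands still between calls to the robot, and variables do not carry over. Pictures are saved under pics/ and viewed, at most 10 in all, crops included, and the job is handed in when it is done.

Besides the shell and the picture viewer there is one more tool, called after ">>>" as a command line: name --argument value ..., lists and objects as JSON in quotes. drive_tool: Moves the arm, as the interface text tells. Its arguments: {"type":"object","properties":{"motion":{"type":"array"},"hand":{"type":"number"}},"required":["motion"]}

```bash
mkdir -p pics; cat > h.py <<'E'
import numpy as np, cv2
from workcell import *
def cam(n,save=None):
    c=read_camera(n); c['f']=210/np.tan(np.radians(c['vertical_fov'])/2)
    if save: cv2.imwrite('pics/'+save,c['image'][:,:,::-1]); np.savez('pics/'+save[:-4]+'.npz',**{k:np.asarray(v) for k,v in c.items()})
    return c
def load(n): return dict(np.load('pics/'+n+'.npz'))
def cloud(c):
    v,u=np.mgrid[:420,:560]; z=c['z_map']
    P=np.stack([(u-c['cx'])/c['f']*z,(v-c['cy'])/c['f']*z,z],-1)
    return (P-c['t'])@c['R']
E
python3 - <<'E'
from h import *
a=cam('scene','s1.png');b=cam('top','t1.png')
for c in(a,b): print(-c['R'].T@c['t'],c['R'][2],(c['z_map']>0).mean())
print(read_state())
print(tips_ahead)
cv2.imwrite('pics/both.png',cv2.resize(np.hstack([a['image'],b['image']])[:,:,::-1],(800,300)))
E
```

```text
[ 0.92675366 -0.43799527  0.78947993] [-0.40617222  0.51647722 -0.75384044] 0.9957440476190477
[0.5162722  0.00706424 1.07506377] [ 0.06847091  0.02103124 -0.99743141] 0.9962797619047619
{'time': 0.1, 'joints': array([ 9.50201050e-01,  2.59287456e-01,  1.53595823e+00, -9.48706959e-06,
        1.34800662e+00, -2.02778415e-01]), 'joint_vel': array([ 0.00039627, -0.00332853, -0.00339061, -0.00029257, -0.00059986,
        0.00118504]), 'effort': array([ 3.15212426e-03, -4.38211727e+01, -2.84645265e+01,  7.19528552e-02,
        3.61799542e-02, -1.05754270e-04]), 'tcp_pos': array([0.22282617, 0.50225771, 0.19099774]), 'orientation': array([[-9.13977659e-01,  4.05763382e-01, -9.57593840e-04],
       [ 4.05764381e-01,  9.13976712e-01, -1.35556278e-03],
       [ 3.25180732e-04, -1.62751157e-03, -9.99998623e-01]]), 'force': array([ 0.04261197,  0.37052723, -0.19771967]), 'torque': array([-0.00907082, -0.02521209,  0.01088421]), 'finger_force': 0.0, 'gripper_width': 0.09272303624178703}
0.008
```

View pics/t1.png

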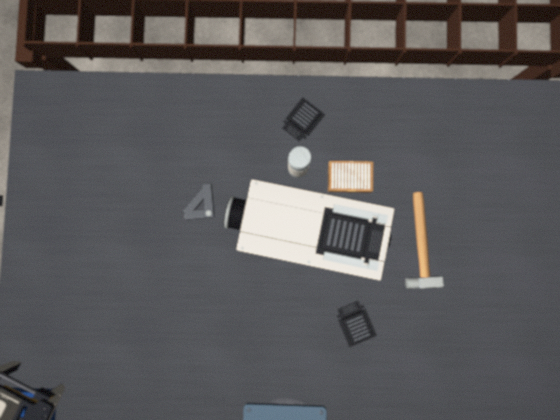

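View pics/s1.png

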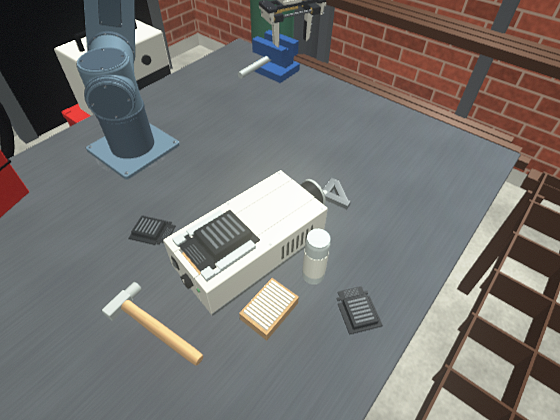

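The top view shows three lid-like things: the lid in the rails on the case at (348,236), a loose one at (304,118) and a loose one at (357,324). I choose the one in the rails, which is also the largest. The duct at (236,213) marks the case's +x, pointing left in the image. I'll measure the case pose and check the lid in a close crop.

```bash
python3 - <<'E'
from h import *
c=load('t1'); P=cloud(c); im=c['image'].astype(int)
roi=np.zeros((420,560),bool); roi[150:300,200:410]=1
m=roi&(P[...,2]>.095)&(P[...,2]<.15)
w=roi&(im.min(2)>190)&(P[...,2]>.1)&(P[...,2]<.118)
print('ztop',np.median(P[w][:,2]))
# contour of case top (white, or within) cast on plane z=.11
n,l,s,_=cv2.connectedComponentsWithStats(w.astype(np.uint8)); k=1+s[1:,4].argmax()
def cast(uv,z):
    d=np.c_[(uv[:,0]-c['cx'])/c['f'],(uv[:,1]-c['cy'])/c['f'],np.ones(len(uv))]@c['R']; o=-c['R'].T@c['t']
    return (o+d*((z-o[2])/d[:,2])[:,None])[:,:2]
v,u=np.nonzero(w)
q=cast(np.c_[u,v],.11); r=cv2.minAreaRect((q*1000).astype(np.float32)); print('case',r,cv2.boxPoints(r))
ctr=np.array(r[0])/1000; B=cv2.boxPoints(r); e=max([(B[i]-B[(i+1)%4]) for i in range(4)],key=np.linalg.norm)
if e[1]<0:e=-e
ex=e/np.linalg.norm(e); ey=np.array([-ex[1],ex[0]]); print('ex',ex,np.degrees(np.arctan2(ex[1],ex[0])))
# lid hood: points > .128
h=roi&(P[...,2]>.131)&(P[...,2]<.15)
v,u=np.nonzero(h); q=cast(np.c_[u,v],.138); d=q-ctr; X,Y=d@ex,d@ey
s=(abs(X)<.17)&(abs(Y)<.085); print('hood X',np.percentile(X[s],[1,99]),'Y',np.percentile(Y[s],[1,99]),np.median(P[h][:,2]))
r=cv2.minAreaRect((q[s]*1000).astype(np.float32));print(r)
tab=ctr+ex*(-.135); print('tab',tab,'railend',ctr+ex*-.03)
cv2.imwrite('pics/crop1.png',cv2.resize(c['image'][165:295,220:410,::-1],(760,520),interpolation=2))
s=load('s1');cv2.imwrite('pics/crop2.png',cv2.resize(s['image'][165:315,120:340,::-1],(792,540),interpolation=2))
E
```

```text
ztop 0.1098104067376463
case ((540.3638305664062, -58.70167541503906), (336.97021484375, 166.50149536132812), 79.86250305175781) [[ 428.75754 -209.90338]
 [ 592.65967 -239.20947]
 [ 651.9701    92.50003]
 [ 488.068    121.80612]]
ex [0.17601088 0.9843882 ] 79.86251
hood X [-0.11332292 -0.01829686] Y [-0.04038995  0.03962475] 0.1385109124072636
((529.1568603515625, -123.63128662109375), (96.94279479980469, 81.65186309814453), 79.89384460449219)
tab [ 0.51660236 -0.19159409] railend [ 0.5350835  -0.08823332]
```

View pics/crop2.png

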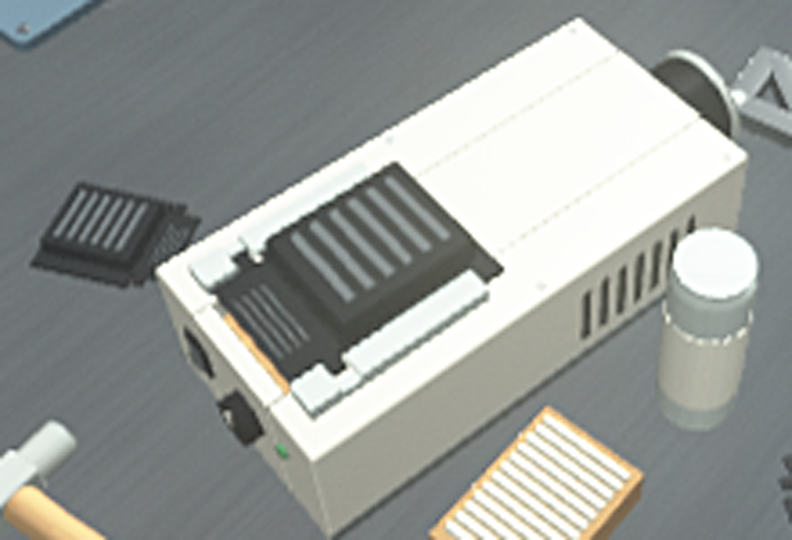

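The crop confirms it: the rails, the ribbed tab at crop (270,315), and the hood face towards the switches (the case's -x end). The hood fit agrees with the case pose within 1 mm. Next I compute the hover.

```bash
cat >> h.py <<'E'
ex=np.array([.1757,.98445,0]); ctr=np.array([.5404,-.0587,0])
Rt=np.stack([ex,[ex[1],-ex[0],0],[0,0,-1]],1)
from scipy.spatial.transform import Rotation as Ro
def goto(X,tip,Y=0):
    s=read_state(); R=s['orientation']; p=ctr+ex*X+Rt[:,1]*(-Y)+[0,0,tip+.008]
    print(np.round(R.T@(p-s['tcp_pos'])/.6,4),np.round(Ro.from_matrix(R.T@Rt).as_rotvec()/np.radians(120),4),s['time'])
E
python3 -c "
from h import *
goto(-.1275,.16)"
```

```text
[-0.9139 -0.846   0.0394] [-8.000e-04  4.000e-04  6.348e-01] 0.1
```

>>> drive_tool --motion '[[[-0.914,-0.846,0,-0.001,0,0.635],[-0.914,-0.846,0,-0.001,0,0.635],[-0.914,-0.846,0,-0.001,0,0.635],[-0.914,-0.846,0,-0.001,0,0.635],[-0.914,-0.846,0,-0.001,0,0.635],[-0.914,-0.846,0,-0.001,0,0.635],[-0.914,-0.846,0,-0.001,0,0.635],[-0.914,-0.846,0,-0.001,0,0.635],[-0.914,-0.846,0,-0.001,0,0.635],[-0.914,-0.846,0,-0.001,0,0.635],[-0.914,-0.846,0,-0.001,0,0.635],[-0.914,-0.846,0,-0.001,0,0.635],[-0.914,-0.846,0,-0.001,0,0.635],[-0.914,-0.846,0,-0.001,0,0.635],[-0.914,-0.846,0,-0.001,0,0.635],[-0.914,-0.846,0.039,-0.001,0,0.635],[-0.914,-0.846,0.039,-0.001,0,0.635],[-0.914,-0.846,0.039,-0.001,0,0.635],[-0.914,-0.846,0.039,-0.001,0,0.635]]]' --hand -0.35

```text
time: 2.0
tcp_pos: [0.5184, -0.1829, 0.1692]
orientation: [[0.175, 0.985, 0.002], [0.985, -0.175, 0.001], [0.001, 0.002, -1.0]]
force: [1.0, 1.0, 1.0]
gripper_width: 0.0305
finger_force: 0.0
```

```bash
python3 -c "
from h import *
goto(-.1275,.122); s=read_state(); print(s['tcp_pos'],s['gripper_width'],s['force'])
c=cam('wrist','w1.png')
P=cloud(c)-ctr; ey=np.array([-ex[1],ex[0],0])
X,Y,Z=P@ex,P@ey,P[...,2]
g=(abs(Y)<.03)
for a,b in((.132,.145),(.112,.123)):
    m=g&(Z>a)&(Z<b)&(X<0)&(X>-.18); print(m.sum(),np.percentile(X[m],[1,5,50,95,99]) if m.sum() else '',np.median(Z[m]))
m=(Z>.132)&(Z<.145)&(X<0)&(X>-.1);print(np.percentile(Y[m],[1,99]))
"
```

```text
[-0.0023 -0.0005  0.0653] [ 0.001  -0.0005  0.0004] 2.0
[ 0.51843889 -0.18291142  0.1691743 ] 0.030452333181541474 [0.97359545 1.03856234 0.96027967]
11188 [-0.11320338 -0.10854022 -0.06236724 -0.02288573 -0.01955285] 0.1388742073735198
3129 [-0.15280925 -0.15070637 -0.13174487 -0.01179155 -0.0108997 ] 0.11953163731378286
[-0.03854589  0.04087213]
```

View pics/w1.png

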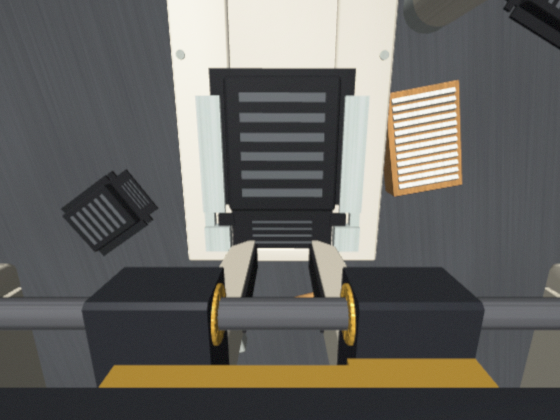

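The wrist view shows the fingertips lined up behind the hood face (row 210), over the ribbed tab (rows 215-245), centred between the rails. I go down to just above the tab, then press.

>>> drive_tool --motion '[[[-0.002,0,0.03,0,0,0],[-0.002,0,0.05,0,0,0],[-0.002,0,0.062,0,0,0],[-0.002,0,0.062,0,0,0],[-0.002,0,0.062,0,0,0],[-0.002,0,0.066,0,0,0],[-0.002,0,0.069,0,0,0],[-0.002,0,0.071,0,0,0],[-0.002,0,0.071,0,0,0]]]'

```text
time: 2.95
tcp_pos: [0.5182, -0.1849, 0.1256]
orientation: [[0.176, 0.984, 0.002], [0.984, -0.176, 0.001], [0.001, 0.001, -1.0]]
force: [-0.2, -0.2, 0.9]
gripper_width: 0.0301
finger_force: 0.0
```

```bash
python3 -c "
from h import *
goto(-.1275,.1145); s=read_state(); print(s['tcp_pos'],s['gripper_width'],s['force'])"
```

```text
[ 0.001  -0.0005  0.0052] [ 0.0006 -0.0006 -0.0002] 2.95
[ 0.51819429 -0.18487922  0.12562119] 0.030089110695295893 [-0.16948237 -0.22161755  0.86904824]
```

>>> drive_tool --motion '[[[0,0,0.003,0,0,0],[0,0,0.005,0,0,0],[0,0,0.006,0,0,0],[0,0,0.006,0,0,0],[0,0,0.006,0,0,0]]]'

```text
time: 3.45
tcp_pos: [0.5183, -0.1849, 0.1222]
orientation: [[0.176, 0.984, 0.002], [0.984, -0.176, 0.001], [0.001, 0.002, -1.0]]
force: [0.4, -0.6, -0.0]
gripper_width: 0.0297
finger_force: 0.0
```

```bash
python3 -c "
from h import *
goto(-.1275,.114); s=read_state(); print(s['tcp_pos'],s['force'])"
```

```text
[ 0.0011 -0.0007  0.0003] [ 0.0007 -0.0006 -0.0002] 3.45
[ 0.51829292 -0.18491421  0.12216062] [ 0.3823962  -0.63318071 -0.03054062]
```

>>> drive_tool --motion '[[[0,0,0.002,0,0,0],[0,0,0.004,0,0,0],[0,0,0.004,0,0,0],[0,0,0.004,0,0,0]]]'

```text
time: 3.85
tcp_pos: [0.5182, -0.1848, 0.1197]
orientation: [[0.176, 0.984, 0.002], [0.984, -0.176, 0.001], [0.001, 0.001, -1.0]]
force: [0.1, 0.6, -1.2]
gripper_width: 0.0302
finger_force: 0.0
```

```bash
python3 -c "
from h import *
F=[]
goto(-.1275,.114); s=read_state(); print(s['tcp_pos'],s['force'],s['torque'])
c=cam('wrist','w2.png');cv2.imwrite('pics/w2c.png',cv2.resize(c['image'][180:300,180:390,::-1],(798,456),interpolation=2))"
```

```text
[ 0.0009 -0.0006 -0.0039] [ 0.0006 -0.0006 -0.0001] 3.85
[ 0.5182404  -0.18483079  0.11967243] [ 0.10754384  0.5639973  -1.16102289] [-0.03327493  0.0798203   0.00977637]
```

View pics/w2c.png

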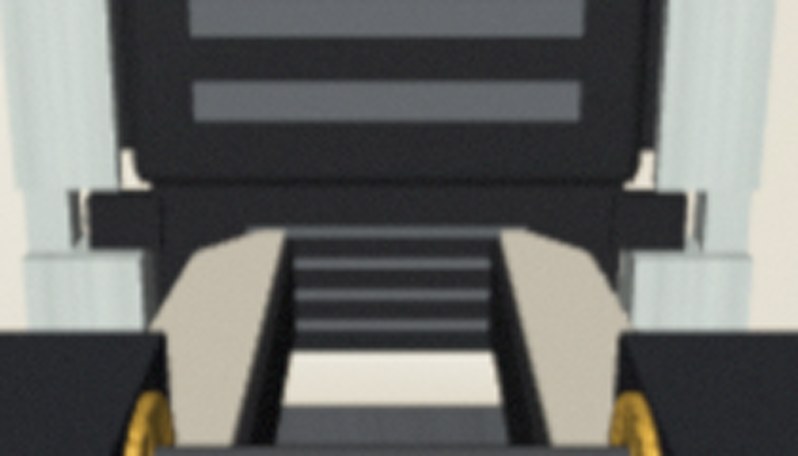

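```bash
python3 -c "
from h import *
c=load('w2'); P=cloud(c)
ey=np.array([-ex[1],ex[0],0]); D=P-ctr
for u,v in((246,241),(246,245),(246,250),(320,242),(320,247),(270,236),(285,236),(300,236),(285,245),(205,236),(220,238),(250,222)): print(u,v,np.round([D[v,u]@ex,D[v,u]@ey,P[v,u,2]],4))
s=read_state();print(s['force'],-c['R'].T@c['t'])"
```

```text
246 241 [-0.1293  0.0252  0.1197]
246 245 [-0.1191  0.0211  0.1526]
246 250 [-0.1187  0.0201  0.1607]
320 242 [-0.1184 -0.0211  0.15  ]
320 247 [-0.1193 -0.0205  0.1553]
270 236 [-0.1255  0.0089  0.1203]
285 236 [-0.1259 -0.0012  0.1193]
300 236 [-0.1258 -0.0114  0.1196]
285 245 [-0.1324 -0.0012  0.1194]
205 236 [-0.1252  0.0525  0.1209]
220 238 [-0.1265  0.0424  0.1214]
250 222 [-0.1098  0.02    0.1387]
[0.37156593 0.21102678 0.48700018] [ 0.53040623 -0.11279487  0.31319914]
```

>>> drive_tool --motion '[[[0,0,0.002,0,0,0],[0,0,0.002,0,0,0],[0,0,0.002,0,0,0]]]'

```text
time: 4.2
tcp_pos: [0.5183, -0.1848, 0.1185]
orientation: [[0.176, 0.984, 0.002], [0.984, -0.176, 0.001], [0.001, 0.001, -1.0]]
force: [-0.4, -0.1, 0.6]
gripper_width: 0.0302
finger_force: 0.0
```

```bash
python3 -c "
from h import *
c=cam('scene','s2.png');cv2.imwrite('pics/s2c.png',cv2.resize(c['image'][120:320,120:340,::-1],(660,600),interpolation=2))
w=load('w2');P=cloud(w);ey=np.array([-ex[1],ex[0],0]); D=P-ctr
for v in range(236,300,4):
  print(v,*[np.round([D[v,u]@ex,D[v,u]@ey,P[v,u,2]],3) for u in (240,250,322)])
"
```

```text
236 [-0.126  0.029  0.119] [-0.125  0.022  0.12 ] [-0.126 -0.026  0.119]
240 [-0.129  0.029  0.119] [-0.129  0.023  0.12 ] [-0.129 -0.026  0.12 ]
244 [-0.119  0.025  0.152] [-0.119  0.019  0.152] [-0.119 -0.022  0.152]
248 [-0.119  0.024  0.158] [-0.119  0.018  0.157] [-0.119 -0.021  0.157]
252 [-0.119  0.023  0.163] [-0.118  0.018  0.164] [-0.119 -0.021  0.163]
256 [-0.119  0.022  0.169] [-0.119  0.017  0.169] [-0.119 -0.02   0.168]
260 [-0.119  0.022  0.173] [-0.12   0.017  0.171] [-0.119 -0.019  0.173]
264 [-0.119  0.021  0.178] [-0.12   0.016  0.176] [-0.119 -0.019  0.178]
268 [-0.119  0.02   0.182] [-0.12   0.016  0.18 ] [-0.119 -0.018  0.183]
272 [-0.118  0.02   0.187] [-0.12   0.016  0.184] [-0.119 -0.018  0.187]
276 [-0.118  0.019  0.191] [-0.122  0.016  0.185] [-0.119 -0.017  0.191]
280 [-0.119  0.019  0.194] [-0.123  0.015  0.186] [-0.119 -0.017  0.195]
284 [-0.119  0.018  0.198] [-0.125  0.016  0.185] [-0.119 -0.016  0.198]
288 [-0.119  0.018  0.201] [-0.127  0.016  0.187] [-0.12  -0.016  0.199]
292 [-0.119  0.018  0.204] [-0.129  0.016  0.186] [-0.121 -0.016  0.2  ]
296 [-0.118  0.017  0.208] [-0.131  0.016  0.187] [-0.121 -0.015  0.204]
```

View pics/s2c.png

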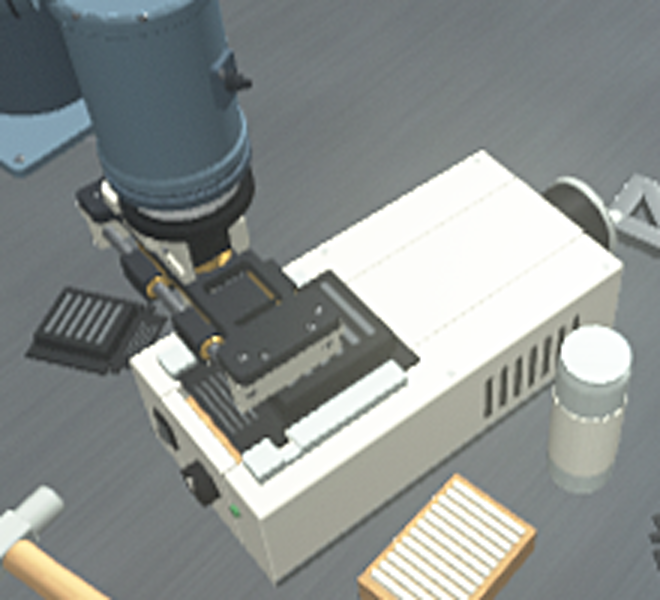

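```bash
python3 -c "
from h import *
c=load('s2');P=cloud(c);ey=np.array([-ex[1],ex[0],0]); D=P-ctr
for x,y in((240,385),(250,395),(265,375),(285,375),(335,330),(325,345),(300,365),(240,350),(300,310),(230,400),(180,240),(220,380)):
  u,v=120+x//3,120+y//3; print(x,y,np.round([D[v,u]@ex,D[v,u]@ey,P[v,u,2]],3),c['image'][v,u])
X,Y,Z=D@ex,D@ey,P[...,2]
m=(Z>.142)&(Z<.3)&(abs(X+.1275)<.02)&(abs(Y)<.06); print(np.percentile(Z[m],[0,1,5,20]))
X0=(Z>.142)&(Z<.18)&(abs(X+.1)<.08)&(abs(Y)<.07); print(X0.sum(),np.percentile(X[X0],[1,50,99]),np.percentile(Y[X0],[1,50,99]))
"
```

```text
240 385 [-0.161 -0.092  0.264] [102 105  99]
250 395 [-0.155 -0.085  0.242] [95 97 92]
265 375 [-0.146 -0.092  0.259] [134 137 125]
285 375 [-0.131 -0.086  0.238] [157 159 145]
335 330 [-0.099 -0.092  0.26 ] [133 135 123]
325 345 [-0.102 -0.085  0.241] [145 148 139]
300 365 [-0.12  -0.086  0.24 ] [158 160 146]
240 350 [-0.151 -0.078  0.273] [81 84 83]
300 310 [-0.11  -0.078  0.274] [90 92 91]
230 400 [-0.135  0.001  0.118] [106 111 111]
180 240 [-0.149 -0.029  0.32 ] [71 72 69]
220 380 [-0.13   0.02   0.119] [86 89 88]
[0.14703003 0.20826351 0.24891554 0.25401011]
5 [-0.13585295 -0.13373853 -0.03751208] [-0.00091029  0.01565945  0.01682435]
```

The TCP readout disagrees with the view. The depth images put the fingertips at z ≈ 0.147 (28 mm above the tab), and the body height fits that too. I'll trust vision and force: go down most of the gap, then measure again.

>>> drive_tool --motion '[[[0,0,0.012,0,0,0],[0,0,0.024,0,0,0],[0,0,0.033,0,0,0],[0,0,0.033,0,0,0],[0,0,0.033,0,0,0]]]'

```text
time: 4.75
tcp_pos: [0.5182, -0.1848, 0.0984]
orientation: [[0.176, 0.984, 0.001], [0.984, -0.176, 0.001], [0.001, 0.001, -1.0]]
force: [-0.1, -0.5, -0.1]
gripper_width: 0.0301
finger_force: 0.0
```

```bash
cat > look.py <<'E'
from h import *
import sys
c=cam('wrist',sys.argv[1]);P=cloud(c);ey=np.array([-ex[1],ex[0],0]); D=P-ctr;X,Y,Z=D@ex,D@ey,P[...,2]
for v in range(222,250,2): print(v,*[np.round([X[v,u],Y[v,u],Z[v,u]],3) for u in (242,250,284,322)])
m=(abs(Y)<.012)&(Z>.11)&(Z<.123)&(X<-.11)&(X>-.16); print('tab z',np.median(Z[m]),m.sum())
print(read_state()['force'],read_state()['tcp_pos'])
E
python3 look.py w3.png
```

```text
222 [-0.103  0.022  0.139] [-0.103  0.017  0.14 ] [-0.103 -0.     0.14 ] [-0.103 -0.02   0.14 ]
224 [-0.104  0.022  0.139] [-0.104  0.018  0.138] [-0.104 -0.     0.139] [-0.104 -0.02   0.138]
226 [-0.105  0.022  0.139] [-0.105  0.018  0.139] [-0.105 -0.     0.139] [-0.105 -0.02   0.139]
228 [-0.106  0.022  0.139] [-0.107  0.018  0.138] [-0.107 -0.     0.138] [-0.107 -0.021  0.138]
230 [-0.108  0.022  0.138] [-0.108  0.018  0.139] [-0.108 -0.     0.138] [-0.108 -0.021  0.138]
232 [-0.109  0.022  0.138] [-0.109  0.018  0.138] [-0.109 -0.     0.138] [-0.109 -0.021  0.138]
234 [-0.11   0.022  0.138] [-0.11   0.018  0.138] [-0.11  -0.     0.139] [-0.11  -0.021  0.139]
236 [-0.111  0.022  0.138] [-0.111  0.018  0.139] [-0.111 -0.     0.139] [-0.111 -0.021  0.139]
238 [-0.112  0.022  0.138] [-0.112  0.018  0.139] [-0.112 -0.     0.138] [-0.113 -0.021  0.137]
240 [-0.114  0.022  0.138] [-0.114  0.018  0.138] [-0.113 -0.     0.138] [-0.114 -0.021  0.138]
242 [-0.122  0.025  0.119] [-0.118  0.019  0.128] [-0.122 -0.     0.119] [-0.122 -0.023  0.12 ]
244 [-0.119  0.024  0.13 ] [-0.119  0.019  0.13 ] [-0.123 -0.     0.119] [-0.119 -0.022  0.131]
246 [-0.119  0.023  0.134] [-0.119  0.019  0.134] [-0.124 -0.     0.12 ] [-0.119 -0.022  0.133]
248 [-0.118  0.023  0.138] [-0.119  0.018  0.136] [-0.126 -0.     0.119] [-0.119 -0.021  0.137]
tab z 0.1197146651305148 1885
[ 0.14657478  0.20195857 -0.32438693] [ 0.51837939 -0.18490045  0.09871022]
```

>>> drive_tool --motion '[[[0,0,0.006,0,0,0],[0,0,0.011,0,0,0],[0,0,0.014,0,0,0],[0,0,0.016,0,0,0],[0,0,0.018,0,0,0],[0,0,0.018,0,0,0]]]'

```text
time: 5.4
tcp_pos: [0.5185, -0.185, 0.0882]
orientation: [[0.176, 0.984, 0.002], [0.984, -0.176, 0.001], [0.001, 0.002, -1.0]]
force: [-0.2, 0.0, 4.8]
gripper_width: 0.0301
finger_force: 1.8
```

```bash
python3 look.py w4.png | tail -9
```

```text
236 [-0.107  0.02   0.139] [-0.107  0.016  0.139] [-0.107 -0.001  0.138] [-0.107 -0.019  0.14 ]
238 [-0.108  0.02   0.139] [-0.108  0.016  0.138] [-0.108 -0.001  0.14 ] [-0.108 -0.019  0.139]
240 [-0.109  0.02   0.139] [-0.11   0.016  0.138] [-0.11  -0.001  0.138] [-0.109 -0.02   0.139]
242 [-0.111  0.021  0.138] [-0.11   0.016  0.139] [-0.111 -0.001  0.139] [-0.111 -0.02   0.138]
244 [-0.112  0.021  0.138] [-0.111  0.016  0.139] [-0.111 -0.001  0.14 ] [-0.112 -0.02   0.139]
246 [-0.113  0.021  0.138] [-0.113  0.017  0.139] [-0.113 -0.001  0.138] [-0.113 -0.02   0.138]
248 [-0.114  0.021  0.138] [-0.115  0.017  0.137] [-0.114 -0.001  0.137] [-0.115 -0.02   0.137]
tab z 0.11552748518909461 1856
[-1.36908997  0.01934937  4.33167965] [ 0.51851247 -0.18497114  0.08821167]
```

The tab is 4.2 mm in at about 4.5 N, with the lid still seated. Now I push.

>>> drive_tool --motion '[[[0.005,0,0.0005,0,0,0],[0.01,0,0.0005,0,0,0],[0.015,0,0.0005,0,0,0],[0.02,0,0.0005,0,0,0],[0.025,0,0.0005,0,0,0],[0.03,0,0.0005,0,0,0],[0.035,0,0.0005,0,0,0],[0.04,0,0.0005,0,0,0],[0.04,0,0.0005,0,0,0]]]'

```text
time: 6.35
tcp_pos: [0.5227, -0.1605, 0.0876]
orientation: [[0.176, 0.984, 0.002], [0.984, -0.176, 0.002], [0.002, 0.001, -1.0]]
force: [0.9, -2.2, 3.5]
gripper_width: 0.0304
finger_force: 2.1
```

```bash
cat > lid.py <<'E'
from h import *
import sys
c=cam('wrist',sys.argv[1]);P=cloud(c);ey=np.array([-ex[1],ex[0],0]); D=P-ctr;X,Y,Z=D@ex,D@ey,P[...,2]
s=read_state();tx=(s['tcp_pos']-ctr)@ex
m=(abs(Y)<.05)&(Z>.133)&(Z<.15)&(X<.16)&(X>tx+.009)&(c['image'].max(2)<150)
r=cv2.minAreaRect((np.c_[X[m],Y[m]]*1000).astype(np.float32))
print('hood',np.percentile(X[m],[1,99]),np.percentile(Y[m],[1,99]),r,np.median(Z[m]))
m=(abs(Y)<.012)&(Z>.108)&(Z<.125)&(X<tx+.01)&(X>tx-.025)&(c['image'].max(2)<130); print('tab z',np.median(Z[m]),m.sum())
print('tcp X',tx,'Y',(s['tcp_pos']-ctr)@ey,s['tcp_pos'][2],s['force'],s['time'])
E
python3 lid.py w5.png
```

```text
hood [-0.09184988  0.00157332] [-0.0379473   0.04101849] ((-45.52711868286133, 1.6244697570800781), (82.55709075927734, 97.62384033203125), 89.8207015991211) 0.1387319247728671
tab z 0.11501724219091283 1511
tcp X -0.1033614743978204 Y -0.00041430318496198966 0.08758883334810791 [ 0.4619814  -0.79442409  3.47085915] 6.4
```

>>> drive_tool --motion '[[[0.006,0,-0.001,0,0,0],[0.014,0,-0.003,0,0,0],[0.022,0,-0.004,0,0,0],[0.03,0,-0.004,0,0,0],[0.038,0,-0.004,0,0,0],[0.046,0,-0.004,0,0,0],[0.054,0,-0.004,0,0,0],[0.062,0,-0.004,0,0,0],[0.07,0,-0.004,0,0,0],[0.078,0,-0.004,0,0,0],[0.086,0,-0.004,0,0,0],[0.094,0,-0.004,0,0,0],[0.1,0,-0.004,0,0,0],[0.1,0,-0.004,0,0,0]]]'

```text
time: 7.8
tcp_pos: [0.5333, -0.1013, 0.0903]
orientation: [[0.176, 0.984, 0.002], [0.984, -0.176, 0.002], [0.002, 0.002, -1.0]]
force: [0.1, 0.1, 0.9]
gripper_width: 0.0306
finger_force: 0.0
```

```bash
python3 lid.py w6.png
```

```text
hood [-0.03154756  0.06193998] [-0.03787744  0.04111879] ((14.534248352050781, 1.6933937072753906), (82.43527221679688, 97.33720397949219), 89.79607391357422) 0.13873763881027315
tab z 0.1167865136639474 1551
tcp X -0.04323810302036607 Y -0.0005720428844800415 0.09036211732928157 [ 0.18747688 -0.80639958 -0.58410652] 7.85
```

>>> drive_tool --motion '[[[0.006,0,0,0,0,0],[0.013,0,0,0,0,0],[0.02,0,0,0,0,0],[0.027,0,0,0,0,0],[0.034,0,0,0,0,0],[0.041,0,0,0,0,0],[0.048,0,0,0,0,0],[0.055,0,0,0,0,0],[0.062,0,0,0,0,0],[0.068,0,0,0,0,0],[0.073,0,0,0,0,0],[0.077,0,0,0,0,0],[0.079,0,0,0,0,0],[0.079,0,0,0,0,0]]]'

```text
time: 9.25
tcp_pos: [0.5417, -0.0553, 0.0903]
orientation: [[0.176, 0.984, 0.002], [0.984, -0.176, 0.001], [0.001, 0.002, -1.0]]
force: [0.9, -1.0, 4.0]
gripper_width: 0.0302
finger_force: 2.0
```

```bash
python3 lid.py w7.png
```

```text
hood [0.01527896 0.10866797] [-0.03790787  0.04106787] ((61.303810119628906, 1.6718482971191406), (97.38359832763672, 82.55571746826172), 0.07992654293775558) 0.13874328375370804
tab z 0.11767952695147721 1576
tcp X 0.0035861384739921194 Y -0.0006330259754155184 0.09030957926587965 [ 0.44464314 -1.82770841  2.85959566] 9.3
```

>>> drive_tool --motion '[[[-0.003,0,0,0,0,0],[-0.005,0,-0.005,0,0,0],[-0.005,0,-0.02,0,0,0],[-0.005,0,-0.06,0,0,0],[-0.005,0,-0.12,0,0,0],[-0.06,0,-0.18,0,0,0],[-0.12,0,-0.18,0,0,0],[-0.12,0,-0.18,0,0,0],[-0.12,0,-0.18,0,0,0],[-0.12,0,-0.18,0,0,0]]]'

```text
time: 10.3
tcp_pos: [0.5281, -0.1256, 0.1976]
orientation: [[0.176, 0.984, 0.0], [0.984, -0.176, 0.002], [0.002, 0.0, -1.0]]
force: [0.3, -0.2, -1.1]
gripper_width: 0.0302
finger_force: 0.0
```

```bash
python3 lid.py w8.png; python3 -c "
from h import *
cam('wrist','w9.png')"
```

```text
hood [0.01393955 0.0937965 ] [-0.03817363  0.04148452] ((54.20742416381836, 1.6907577514648438), (82.25653076171875, 82.04473876953125), 89.89556884765625) 0.13877208578038003
tab z nan 0
tcp X -0.0678185938184553 Y 0.0002633888667841152 0.197580614316703 [-0.21237382 -0.02933243  0.70042425] 10.35
  return _methods._mean(a, axis=axis, dtype=dtype,
  ret = ret.dtype.type(ret / rcount)
```

View pics/w9.png

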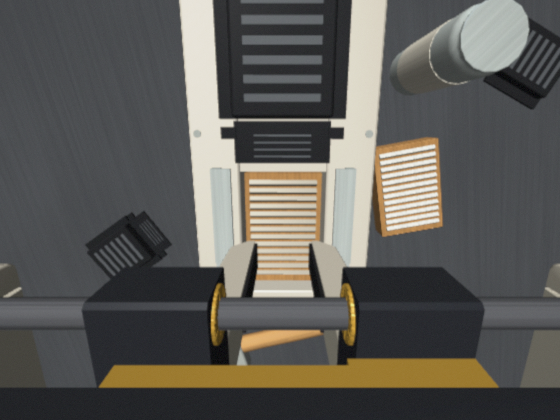

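The picture shows the lid and its tab (rear edge at row 163) clear of the rails (which start at row 168). The filter is uncovered, the hood is level at 28 mm above the seat, and the arm touches nothing.

```bash
python3 -c "
from workcell import *
print(close_job())"
```

```text
the job is handed in; nothing more can be done
None
```

The job is handed in, with no verdict returned: the tab was pressed in, and the lid was pushed about 127 mm along the rails and now lies flat on the bare top, out of the rails with the filter uncovered.

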